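Switch on the tea warmer under the pot and start the timer

ROBOT

A 6-joint arm with a two-finger parallel gripper is mounted at the origin on the work surface. World frame = base frame: x ahead of the robot, y to its left, z up, the work surface at z = 0. Lengths are in mm, angles in rad, forces in N, time in s.
With the tool pointing down it reaches from about 300 to 750 mm from the base axis. Payload 8.5 kg.
Tool frame: the origin (TCP) lies midway between the tips of the shut fingers; the grasp point (between the pads) lies 19 mm behind it; z points along the fingers, x is the direction in which the jaws open and shut, and the axes are right-handed (so a half turn about z gives the same grasp; the last joint's range is limited). The gripper opens to 88 mm and grips with 3 to 60 N. Pads are 18 mm wide; open, the fingers measure 123 mm over their backs; the gripper's body (75 mm by 187 mm) begins 45 mm behind the grasp point.
Start: joints at [1.01, 0.381, 1.297, -0, 1.464, -0.215], TCP at [186.413, 517.427, 214.248] pointing down, gripper open.
Joint ranges: [-3.11, 3.11], [-0.89, 2.33], [0.22, 2.48], [-1.42, 4.56], [0.17, 2.85], [-2.88, 2.88]. Speed limits (rad/s): [2.39, 2.39, 3.14, 3.14, 3.14, 3.14].

INTERFACE

Orientations are given as a rotation vector (axis times angle).
In Python, from cell import arm, eyes gives the robot as it stands.
- The arm moves only by the tool play_rows, never from a script. Its argument "rows" is a list of rows, each a list of 7 numbers: the shift along the tool's x, y, z in m, then the turn, a rotation vector about the tool's x, y, z in degrees, then the closure, from 0 (fully open) to 1 (shut). In form: [[dx, dy, dz, ax, ay, az, gripper], ...]. A call has 1 to 12 rows; each row is the pose to reach, as a shift and turn from the pose commanded when the call began, along the tool's axes at that moment; what a row does not reach only later rows make up. A row lasts 1/12 s, in which the tool goes at most 41.7 mm and 7.16 degrees, less where a joint would pass 70% of its speed; a pose out of reach is approached as far as the arm can. A call with a gripper value outside its range is refused whole. The fingers move at their own pace and stop on an object; the grip force is fixed at half the most. Time passes only in rows, so rows that repeat a pose let the fingers close. It gives the time, the measured TCP pose, the force and the opening at its end, in the units of the state.
- arm.observe(): the state, without advancing time (a new reading comes with each control period).
- eyes.camera(name): name is "scene" or "top" or "wrist"; returns a dict with "img" (400x640x3 uint8, red, green, blue), "z_map" (400x640 float32, mm along the optical axis (not along the pixel's ray), 0 where there is no reading), "K" (3x3 intrinsics, pixels), "rvec" (rotation vector, rad) and "tvec" (3), from world to camera coordinates, as OpenCV has them. Camera axes: x right, y down, z forward; pixel columns grow to the right and rows downward; lengths in mm; the calibration is good to about 2 mm. A picture is of the moment at which its call begins.
- arm.close_job(): hands the job in, once; it reports no verdict.
The state is a dict: "time_s": time; "qpos": joint angles; "joint_vel": joint speeds; "joint_efforts": joint torques, N m; "position": TCP position; "tcp_rot": TCP orientation; "contact_force": force on the tool from outside, world axes, zero at the start; "ft_torque": the same for the moment, N m; "opening": finger opening in mm.
Only numpy, scipy, OpenCV 4.12 (cv2) and the standard library are available. Lean on these libraries where they do the work, as an engineer would, in place of code of your own. Each camera call takes 0.05 s, during which the arm holds its last target. There are 200 camera calls.

TASK

Start keeping the tea warm: with a light fingertip, switch on the warmer's main rocker (the wide one in the middle) by pressing down its raised end, then likewise the rocker in front of the plate that the blue teapot stands on, and then tap the large start key of the kitchen timer. The milk jug is empty, so its plate stays off; press none of the timer's small keys, and do not lift or push about anything that stands there.

Things in the scene. Friction and masses are not known exactly. Their poses are not given: they have to be found in the camera images.
- warmer: two-plate electric warmer, brushed steel, fixed, 280 deep (x) by 420 wide (y), deck 60 mm high, origin under its centre. Dark round plates 156 mm across, tops 68 mm high, centres at x +35, y +105 (left) and -105 mm (right). Three rockers in a row at x -105 mm along the front (-x, robot's side): main y 0, left y +105, right y -105, each plate's rocker before its plate; bezels 2 mm high.
- main_rocker (a joint): main switch: white rocker, shallow V in profile, 40 mm wide (y), 36 mm long front to back, tilting about a crosswise axis at its middle. 0 = off (near end, at the warmer's front edge, raised; far end level), 0.35 rad = on (near end level). Press the raised near end down with about 2 N until it stops; it stays as left. Counts as on beyond 0.27.
- main_rocker_end (a point): middle of the top edge of the near end of that rocker; it is the spot to press. Raised (off) it stands 70 mm above the cabinet top, 10 mm above the warmer's deck; pressed (on) 64 mm, 4 mm above the deck. The pot or jug behind stands at least 90 mm from it.
- left_rocker (a joint): switch of the left (+y) plate: white rocker, shallow V in profile, 24 mm wide (y), 36 mm long front to back, tilting about a crosswise axis at its middle. 0 = off (near end, at the warmer's front edge, raised; far end level), 0.35 rad = on (near end level). Press the raised near end down with about 2 N until it stops; it stays as left. Counts as on beyond 0.27.
- left_rocker_end (a point): middle of the top edge of the near end of that rocker; it is the spot to press. Raised (off) it stands 70 mm above the cabinet top, 10 mm above the warmer's deck; pressed (on) 64 mm, 4 mm above the deck. The pot or jug behind stands at least 90 mm from it.
- right_rocker (a joint): switch of the right (-y) plate: white rocker, shallow V in profile, 24 mm wide (y), 36 mm long front to back, tilting about a crosswise axis at its middle. 0 = off (near end, at the warmer's front edge, raised; far end level), 0.35 rad = on (near end level). Press the raised near end down with about 2 N until it stops; it stays as left. Counts as on beyond 0.27.
- right_rocker_end (a point): middle of the top edge of the near end of that rocker; it is the spot to press. Raised (off) it stands 70 mm above the cabinet top, 10 mm above the warmer's deck; pressed (on) 64 mm, 4 mm above the deck. The pot or jug behind stands at least 90 mm from it.
- teapot: blue ceramic teapot, loose, 0.65 kg plus a hinged lid with a knob; body 120 mm across, 128 mm high to the top of the knob, spout to +y and handle to -y of its own frame (about 210 mm over both); origin under the middle of its base. It stands on one of the two plates (left if its y in the warmer's frame is positive, else right).
- jug: empty steel milk jug, loose, 0.25 kg, 82 mm across, 97 mm high, handle to its own -y; origin under the middle of its base. It stands on the other plate.
- timer: kitchen timer lying face up, white, loose, 130 g, 70 (x) by 100 (y) mm, face 22 mm high, origin under its centre; display in the +x half, three round grey keys in the -x half: large start key (28 mm across, x -15, y +27 mm), two small keys (12 mm across, x -15, y -14 and -36 mm, 3 mm proud). It lies left or right of the warmer, the sugar bowl on the other side.
- start_key (a joint): travel of the large start key: 0 = released, 0.004 m = fully down; springs back. It starts to move at about 1 N and takes 4 N fully down; counts as tapped from 0.0025 m.
- start_key_top (a point): middle of the top of the large start key, 7 mm above the timer's face, 29 mm above the cabinet top when released.
- minute_key (a joint): travel of the small key nearer the start key, 0 to 0.0025 m, sprung; to be left alone.
- second_key (a joint): travel of the small key farther from the start key, 0 to 0.0025 m, sprung; to be left alone.
- sugar_bowl: covered aluminium sugar bowl, loose, 98 mm across, 83 mm high to the knob, origin under the middle of its base.
- stick: bamboo stirring stick lying flat, loose, 8 by 200 by 5 mm, long in its own y, origin under its middle; between the robot and the warmer.
There are look-alikes about, which are no part of the job. There is more than one size of the timer; the one meant has the size given above.

How it is judged:
By the outcome, as a careful person would: the job done as asked, in the order asked, and still so for the second after the job is handed in, with the robot touching nothing.
It also fails if it takes over 51 s, if anything falls off the work surface, if the arm or the gripper's body presses on something with over 40 N, if the wrist force passes 120 N, or if a joint passes its speed limit or range.

## Working session

There is one attempt and no reset: what is moved stays moved. The work goes in short steps, Python scripts to look and compute and a tool call to move; the robot and the scene stay as the last step left them, time stands still between calls to the robot, and variables do not carry over. Pictures are saved under pics/ and viewed, about 8 in all and at most 12, crops included, and the job is handed in when it is done.

Besides the shell and the picture viewer there is one more tool, called after "Emit:" as name(argument=value, ...) on one line, values as JSON. play_rows: Moves the arm, as the interface text tells. Its arguments: {"type":"object","properties":{"rows":{"type":"array","items":{"type":"array","items":{"type":"number"}}}},"required":["rows"]}

```bash
mkdir -p pics; cat > h.py <<'E'
import numpy as np, cv2
from cell import arm, eyes
def shot(n):
    c=eyes.camera(n); np.savez(f'pics/{n}.npz',**c)
    cv2.imwrite(f'pics/{n}0.png',c['img'][:,:,::-1]); return c
def load(n): return dict(np.load(f'pics/{n}.npz'))
def world(c):
    z=c['z_map'].astype(float);v,u=np.mgrid[:z.shape[0],:z.shape[1]];K=c['K']
    p=np.stack([(u-K[0,2])/K[0,0]*z,(v-K[1,2])/K[1,1]*z,z],-1)
    R=cv2.Rodrigues(c['rvec'])[0]; return (p-c['tvec'].ravel())@R
def ray(c,u,v,h):
    K=c['K'];R=cv2.Rodrigues(c['rvec'])[0];d=R.T@np.array([(u-K[0,2])/K[0,0],(v-K[1,2])/K[1,1],1]);o=-R.T@c['tvec'].ravel()
    return o+d*(h-o[2])/d[2]
def proj(c,P): return cv2.projectPoints(np.array(P,float).reshape(-1,3),c['rvec'],c['tvec'],c['K'],None)[0].reshape(-1,2)
E
python3 - <<'E'
from h import *
for n in('top','scene'):
    c=shot(n);R=cv2.Rodrigues(c['rvec'])[0];print(n,-R.T@c['tvec'].ravel(),R[2],c['K'][0,0])
print(arm.observe())
E
```

```text
top [ 471.9158038   -24.60400192 1190.02018966] [ 0.10534272  0.0149595  -0.99432345] 388.7138402130651
scene [1255.07359152  145.90115166  937.23021226] [-0.60665896 -0.14835917 -0.78099581] 402.22452222259915
{'time_s': 0.1, 'qpos': array([ 1.00973249e+00,  3.80364206e-01,  1.29713978e+00, -8.70694010e-06,
        1.46356517e+00, -2.15319605e-01]), 'joint_vel': array([ 1.88409302e-05, -2.02406150e-04, -2.74386432e-05, -2.24106267e-03,
        3.23235896e-04,  4.94327011e-04]), 'joint_efforts': array([-5.95800835e-02, -4.10003400e+01, -2.10203236e+01,  7.65529554e-02,
        6.66601094e-02, -1.49412477e-03]), 'position': array([186.44979288, 517.51421747, 214.46302542]), 'tcp_rot': array([-2.57028573e+00, -1.80610432e+00, -7.63509107e-04]), 'contact_force': array([ 0.14927036, -0.04607751, -0.51117293]), 'ft_torque': array([-0.01133965,  0.03421818,  0.05635833]), 'opening': 87.94101554926162}
```

View pics/top0.png

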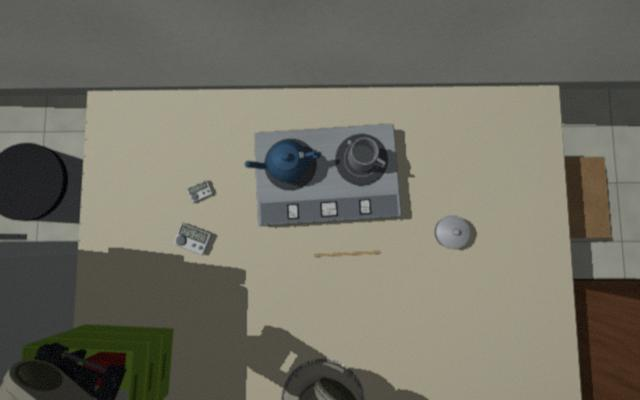

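View pics/scene0.png

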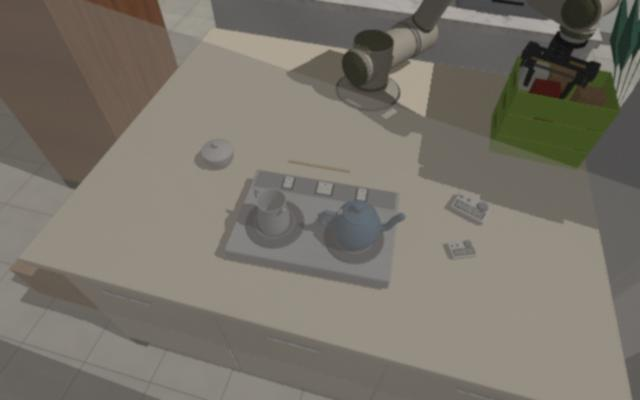

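Top view: blue teapot at (289,160) is on the left plate, the jug at (362,155) on the right. The rockers are at (293,211), (329,208) and (365,206). There are two timers, at (194,238) and (202,191), and the larger one looks like 100 mm. I'll enlarge and measure.

```bash
python3 - <<'E'
from h import *
c=load('top');W=world(c);z=W[...,2]
im=c['img'][:,:,::-1]
a=cv2.resize(im[175:260,165:225],None,fx=6.5,fy=6.5,interpolation=cv2.INTER_CUBIC)
b=cv2.resize(im[185:230,255:405],None,fx=2.6*1,fy=2.6,interpolation=cv2.INTER_CUBIC)
out=np.zeros((a.shape[0],a.shape[1]+b.shape[1],3),np.uint8);out[:,:a.shape[1]]=a;out[:b.shape[0],a.shape[1]:]=b
s=load('scene');e=cv2.resize(s['img'][185:265,440:500][:,:,::-1],None,fx=5,fy=5,interpolation=cv2.INTER_CUBIC)[:,:]
out[125:125+e.shape[0],a.shape[1]:a.shape[1]+e.shape[1]]=e[:out.shape[0]-125]
cv2.imwrite('pics/crop1.png',out)
print('table z',np.median(z[280:380,400:540]))
for nm,(y0,y1,x0,x1),lo,hi in(('T1',(215,265,165,225),12,40),('T2',(172,208,180,222),9,40),('deck',(115,235,240,415),52,66)):
    m=np.zeros(z.shape,np.uint8);m[y0:y1,x0:x1]=((z>lo)&(z<hi))[y0:y1,x0:x1]
    n,l,st,_=cv2.connectedComponentsWithStats(m);k=1+st[1:,4].argmax();p=W[l==k]
    r=cv2.minAreaRect(p[:,:2].astype(np.float32));print(nm,r,np.median(p[:,2]),st[k])
# white rockers
hsv=cv2.cvtColor(c['img'],cv2.COLOR_RGB2HSV);m=np.zeros(z.shape,np.uint8);m[195:225,255:402]=(c['img'].min(2)>165)[195:225,255:402]
n,l,st,ce=cv2.connectedComponentsWithStats(m)
for i in range(1,n):
    if st[i,4]>20: print(st[i],ce[i],ray(c,*ce[i],64), cv2.minAreaRect(np.argwhere(l==i)[:,::-1].astype(np.float32)))
E
```

```text
table z -0.14701884747559485
T1 ((474.9085388183594, 391.948486328125), (100.55229949951172, 70.56233978271484), 69.04327392578125) 22.89101024633581 [173 223  39  33 778]
T2 ((620.4631958007812, 374.92431640625), (49.0223388671875, 68.6038589477539), 24.42813491821289) 16.053771630591882 [187 181  26  22 356]
deck ((663.2179565429688, -15.274276733398438), (280.3515625, 420.3462219238281), 3.3445322513580322) 60.550116395554625 [ 254  124  147  102 8969]
```

View pics/crop1.png

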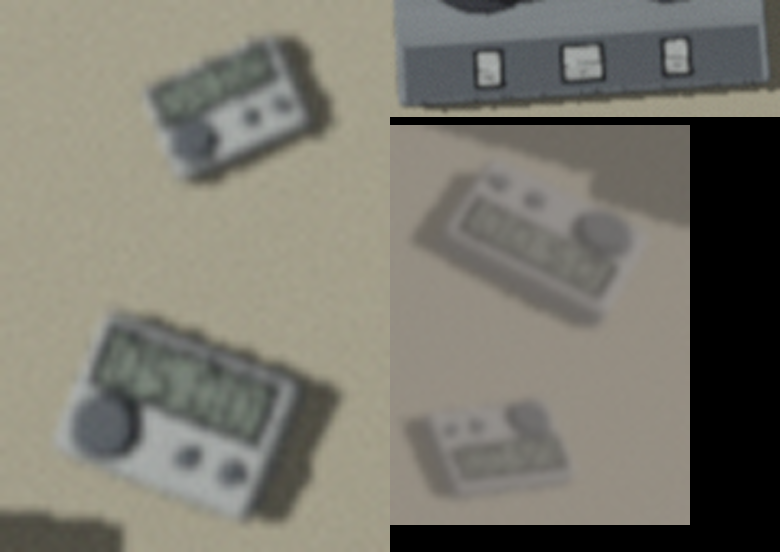

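The two timers are (194,238), measuring 100.5×70.6 mm, and (202,191), measuring 69×49 mm. The first fits the size given. Its start key is at about (181,240), at its left end, with the small keys to the right. Next I'll cross-check the rockers with rays and work out the moves.

```bash
cat >> h.py <<'E'
from scipy.spatial.transform import Rotation as Ro
def go(P,yaw):
    """tool-frame shift (mm) and turn (deg) from measured pose to point P, tool down, tool-x at yaw deg"""
    s=arm.observe();R=Ro.from_rotvec(s['tcp_rot'])
    a=np.radians(yaw);x=np.array([np.cos(a),np.sin(a),0]);zz=np.array([0,0,-1.]);T=Ro.from_matrix(np.c_[x,np.cross(zz,x),zz])
    return R.inv().apply(np.array(P)-s['position']).round(1),np.degrees((R.inv()*T).as_rotvec()).round(2)
E
python3 - <<'E'
from h import *
C=np.array([663.2,-15.3]);a=np.radians(3.34);R=np.array([[np.cos(a),-np.sin(a)],[np.sin(a),np.cos(a)]])
for n in('top','scene'):
    c=load(n);g=c['img'].min(2).astype(np.uint8)
    for nm,y in(('left',105),('main',0),('right',-105)):
        p=C+R@[-105,y];u,v=proj(c,[*p,63])[0];r=13
        u0,v0=int(u)-r,int(v)-r;w=np.ascontiguousarray(g[v0:v0+2*r,u0:u0+2*r])
        t,m=cv2.threshold(w,0,255,cv2.THRESH_OTSU) if n=='scene' else cv2.threshold(w,150,255,0)
        k,l,st,ce=cv2.connectedComponentsWithStats(m)
        for i in range(1,k):
            if st[i,4]>15:
                q=ray(c,ce[i][0]+u0,ce[i][1]+v0,64)[:2];print(n,nm,st[i],'warmer xy',(R.T@(q-C)).round(1))
c=load('top');print('key',ray(c,165+105/6.5-.4,175+425/6.5-.4,29), 'pred 470.6 422.5')
ends={k:(C+R@[-121,y]).round(1) for k,y in(('main',0),('left',105))};print(ends)
print(go([*ends['main'],120],93.3))
E
```

```text
top left [11  8  7  9 45] warmer xy [-98.6 102.5]
top main [ 8  8 12 10 66] warmer xy [-98.3   3.1]
top right [11  8  7  5 30] warmer xy [ -94.9 -106.9]
scene left [  0   0  26  20 259] warmer xy [-129.3  102.7]
scene main [  0   0  26  20 318] warmer xy [-124.6   -3. ]
scene main [ 0 22 26  4 69] warmer xy [-64.6  -3. ]
scene right [  0   0  26  19 248] warmer xy [-130.  -109.4]
scene right [ 8 23 18  3 32] warmer xy [-65.6 -89.9]
key [472.58538358 420.75038673  29.        ] pred 470.6 422.5
{'main': array([542.4, -22.3]), 'left': array([536.3,  82.5])}
(array([-387.3,  517.8,   94.3]), array([ 1.000e-02, -3.000e-02, -2.311e+01]))
```

Emit:
play_rows(rows=[[-0.03,0.04,0,0,0,-6,1],[-0.055,0.07,0,0,0,-12,1],[-0.08,0.105,0,0,0,-18,1],[-0.105,0.14,0,0,0,-23.1,1],[-0.13,0.175,0,0,0,-23.1,1],[-0.155,0.21,0,0,0,-23.1,1],[-0.18,0.24,0,0,0,-23.1,1],[-0.205,0.275,0,0,0,-23.1,1],[-0.23,0.31,0.01,0,0,-23.1,1],[-0.255,0.34,0.02,0,0,-23.1,1],[-0.28,0.375,0.03,0,0,-23.1,1],[-0.305,0.41,0.04,0,0,-23.1,1]])

```text
time_s: 1.1
position: [459.7, 103.1, 177.3]
tcp_rot: [-2.157, -2.283, 0.001]
contact_force: [1.5, 1.3, -4.3]
opening: 10.2
```

```bash
python3 - <<'E'
from h import *
print(arm.observe()['position'],go([542.4,-22.3,130],93.3),go([470,-22.3,190],93.3))
E
```

```text
[459.7294037  103.13771378 177.32193594] (array([-130. ,   75.4,   47.2]), array([-0.06, -0.01, -0.03])) (array([-125.8,    3.1,  -12.7]), array([-0.06, -0.01, -0.03]))
```

Emit:
play_rows(rows=[[-0.03,0.005,-0.003,0,0,0,1],[-0.06,0.01,-0.003,0,0,0,1],[-0.09,0.015,-0.003,0,0,0,1],[-0.115,0.02,-0.003,0,0,0,1],[-0.128,0.025,-0.003,0,0,0,1],[-0.128,0.025,-0.003,0,0,0,1],[-0.128,0.025,-0.003,0,0,0,1]])

```text
time_s: 1.68
position: [491.5, -20.8, 180.7]
tcp_rot: [-2.157, -2.282, 0.0]
contact_force: [-0.2, 1.0, -5.0]
opening: 0.5
```

```bash
python3 - <<'E'
from h import *
s=arm.observe();print(s['position'],s['contact_force'],s['opening'])
c=shot('wrist');C=np.array([663.2,-15.3]);a=np.radians(3.34);R=np.array([[np.cos(a),-np.sin(a)],[np.sin(a),np.cos(a)]])
im=c['img'][:,:,::-1].copy()
for y in(105,0,-105):
    for x,h in((-122,70),(-87,64)):
        u,v=proj(c,[*(C+R@[x,y]),h])[0];print(y,x,u,v);cv2.circle(im,(int(u),int(v)),3,(0,0,255),1)
u,v=proj(c,s['position'])[0];cv2.circle(im,(int(u),int(v)),4,(0,255,0),1)
cv2.imwrite('pics/wrist1.png',im)
E
```

```text
[491.49717539 -20.78812665 180.6728309 ] [-0.16822143  1.00040415 -5.00211685] 0.5389350961907555
105 -122 414.12628824034726 232.8522139891252
105 -87 409.6562560470126 258.64127050501895
0 -122 318.7050417657634 233.02981331631347
0 -87 318.92089704351076 258.8147870963405
-105 -122 223.24767670198779 233.20747986791324
-105 -87 228.15288032125574 258.9883661402285
```

View pics/wrist1.png

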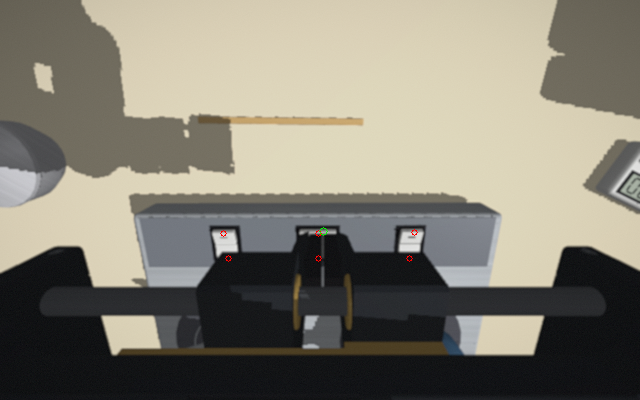

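The wrist view shows the rockers' near ends at about v=229 (u=224, 318, 411). My marks sit at v=233, within 2–4 mm. I'll measure those edges precisely.

```bash
python3 - <<'E'
from h import *
c=load('wrist');C=np.array([663.2,-15.3]);a=np.radians(3.34);R=np.array([[np.cos(a),-np.sin(a)],[np.sin(a),np.cos(a)]])
g=c['img'].min(2).astype(int)
for nm,u in(('right',224),('left',411),('main',306)):
    print(nm,'col',g[222:245,u], 'row236',g[234,u-22:u+45 if nm=='main' else u+22])
wh=(g>165)
for nm,(u0,u1) in(('right',(205,245)),('left',(392,430)),('main',(296,340))):
    m=wh[224:250,u0:u1];v,u=np.nonzero(m);
    top=v.min()+224-.5; uu=(np.min(u[v<v.min()+4])+np.max(u[v<v.min()+4]))/2+u0
    q=ray(c,uu,top,70)[:2];print(nm,uu,top,'warmer xy of near edge',(R.T@(q-C)).round(1))
# deck in wrist depth
W=world(c);z=W[...,2];m=(z>55)&(z<64);v,u=np.nonzero(m);
for uu in(170,270,370,460):
    vs=v[u==uu];q=W[vs.min(),uu];print('front edge',q.round(1),(R.T@(q[:2]-C)).round(1))
for vv in(215,230,245):
    us=u[v==vv];print('sides',[(R.T@(W[vv,k][:2]-C)).round(1) for k in(us.min(),us.max())])
E
```

```text
right col [117 117 109  80  45  23  35  72 112 141 171 202 215 216 196 163 180 209
 215 215 217 215 206] row236 [116 116 116 115 116 115 113 102  75  87 151 201 214 214 212 213 213 214
 214 213 215 216 215 215 215 215 215 216 215 216 218 210 178 130  75  28
  23  43  81 109 118 117 116 117]
left col [123 122 109  76  37  27  61 106 124 152 191 213 219 203 157 136 180 211
 216 216 204 186 199] row236 [120 120 119 121 119 101  63  26  13  22  52  91 137 184 211 216 215 216
 218 216 217 216 219 216 217 216 217 217 216 217 217 217 214 183 121  74
  90 117 123 124 122 123 120 123]
main col [118 119 109  76  40  20  47  86 113 111  78  39  20  17  16  19  17  17
  20  21  19  19  19] row236 [118 116 117 116 116 116 117 116 116 118 114  99  61  26  39  76 104  98
  85  63  39  23  20  37  72  96  91  79  74  72  74  74  75  74  74  76
  74  85  97  93  81  75  75  76  75  75  75  75  74  77  75  67  40  21
  17  18  25  35  42  55  70  85 102 113 116 119 119]
right 223.5 231.5 warmer xy of near edge [-124.  -104.5]
left 412.0 231.5 warmer xy of near edge [-123.6  102.5]
main 317.5 231.5 warmer xy of near edge [-123.8   -1.3]
front edge [ 534.1 -191.8   55.1] [-139.2 -168.7]
front edge [527.2 -78.4  56.4] [-139.4  -55.1]
front edge [520.2  34.5  55. ] [-139.9   58.1]
front edge [514.3 136.3  55.3] [-139.8  160. ]
sides [array([-138.8, -208.2]), array([-137.9,  205.9])]
sides [array([-120.4, -209.6]), array([-119.6,  206.8])]
sides [array([-101.7, -209.6]), array([-101.4,  205.8])]
```

Emit:
play_rows(rows=[[-0.005,0.03,0.01,0,0,0,1],[-0.005,0.051,0.03,0,0,0,1],[-0.005,0.051,0.06,0,0,0,1],[-0.005,0.051,0.085,0,0,0,1],[-0.005,0.051,0.1,0,0,0,1],[-0.005,0.051,0.103,0,0,0,1],[-0.005,0.051,0.103,0,0,0,1],[-0.005,0.051,0.103,0,0,0,1]])

```text
time_s: 2.4
position: [543.3, -22.5, 79.1]
tcp_rot: [2.155, 2.285, 0.001]
contact_force: [-0.3, 1.4, -4.4]
opening: 0.2
```

```bash
python3 - <<'E'
from h import *
s=arm.observe();print(s['position'],s['contact_force'],go([542.4,-23,64],93.3))
E
```

```text
[543.28011917 -22.50391962  79.14595609] [-0.25635452  1.38260074 -4.3535249 ] (array([-0.4, -0.9, 15.1]), array([0.08, 0.02, 0.05]))
```

Emit:
play_rows(rows=[[0,-0.002,0.004,0,0,0,1],[0,-0.002,0.007,0,0,0,1],[0,-0.002,0.009,0,0,0,1],[0,-0.002,0.01,0,0,0,1],[0,-0.002,0.011,0,0,0,1],[0,-0.002,0.012,0,0,0,1],[0,-0.002,0.012,0,0,0,1]])

```text
time_s: 2.98
position: [540.9, -23.5, 66.0]
tcp_rot: [-2.157, -2.284, 0.0]
contact_force: [0.9, 1.1, -4.6]
opening: 0.4
```

Emit:
play_rows(rows=[[0,0,0.001,0,0,0,1],[0,0,0.0015,0,0,0,1],[0,0,0.0015,0,0,0,1]])

```text
time_s: 3.23
position: [540.9, -23.4, 64.5]
tcp_rot: [-2.157, -2.284, 0.0]
contact_force: [0.1, 1.2, -4.3]
opening: 0.1
```

Emit:
play_rows(rows=[[0,0,0.0007,0,0,0,1],[0,0,0.001,0,0,0,1],[0,0,0.001,0,0,0,1]])

```text
time_s: 3.48
position: [540.9, -23.4, 63.5]
tcp_rot: [-2.157, -2.284, 0.0]
contact_force: [0.8, 2.0, -4.9]
opening: 0.6
```

Emit:
play_rows(rows=[[0,0,0.0007,0,0,0,1],[0,0,0.001,0,0,0,1],[0,0,0.001,0,0,0,1]])

```text
time_s: 3.73
position: [540.9, -23.4, 62.5]
tcp_rot: [-2.157, -2.284, 0.0]
contact_force: [0.7, -0.2, -4.4]
opening: 0.1
```

```bash
python3 - <<'E'
from h import *
c=shot('scene');s=arm.observe();print(s['contact_force'],s['position'])
u,v=proj(c,s['position'])[0];print(u,v);u,v=int(u),int(v)
cv2.imwrite('pics/s2.png',cv2.resize(c['img'][v-40:v+35,u-50:u+50][:,:,::-1],None,fx=7,fy=7,interpolation=cv2.INTER_CUBIC))
E
```

```text
[-0.19059363  0.80270873 -4.2097943 ] [540.90148459 -23.42739414  62.56928148]
325.25873599676737 183.56903377891783
```

View pics/s2.png

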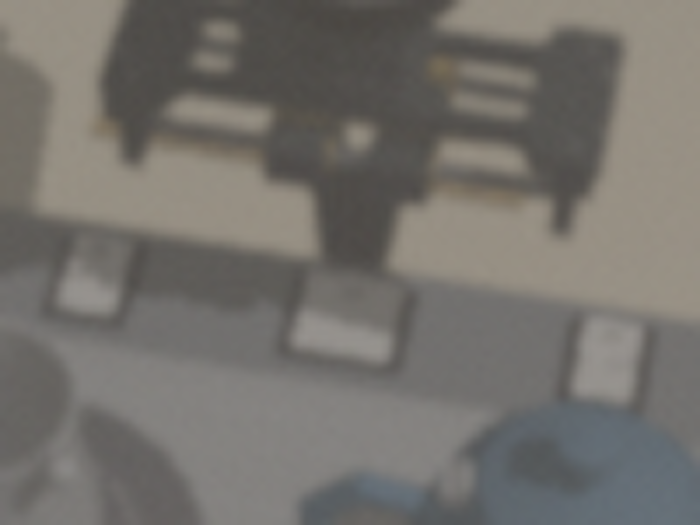

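Enlarged view: the fingertip (355,268) sits at the near edge of the main rocker, whose near half at (350,290) is in shade. The force is unchanged. I'll check the tilt and the tip position with depth.

```bash
python3 - <<'E'
from h import *
C=np.array([663.2,-15.3]);a=np.radians(3.34);R=np.array([[np.cos(a),-np.sin(a)],[np.sin(a),np.cos(a)]])
c=load('scene');W=world(c);L=W.copy();L[...,:2]=(W[...,:2]-C)@R
for nm,y in(('left',105),('main',-1),('right',-105)):
    u,v=proj(c,[*(C+R@[-105,y]),64])[0].round().astype(int)
    print(nm);
    for vv in range(v-10,v+9): print(vv,c['img'][vv,u],L[vv,u].round(1))
s=arm.observe();print(R.T@(s['position'][:2]-C))
E
```

```text
left
184 [152 144 134] [600.3 126.4 937.2]
185 [149 142 130] [600.3 126.4 937.2]
186 [139 134 125] [600.3 126.4 937.2]
187 [128 125 120] [600.3 126.4 937.2]
188 [135 131 128] [600.3 126.4 937.2]
189 [144 141 137] [600.3 126.4 937.2]
190 [143 140 135] [600.3 126.4 937.2]
191 [144 140 135] [600.3 126.4 937.2]
192 [149 145 141] [600.3 126.4 937.2]
193 [151 147 143] [600.3 126.4 937.2]
194 [147 144 139] [600.3 126.4 937.2]
195 [147 144 140] [600.3 126.4 937.2]
196 [148 145 140] [600.3 126.4 937.2]
197 [149 146 142] [600.3 126.4 937.2]
198 [147 144 139] [600.3 126.4 937.2]
199 [136 133 129] [600.3 126.4 937.2]
200 [116 116 116] [600.3 126.4 937.2]
201 [ 98 104 108] [600.3 126.4 937.2]
202 [ 96 103 110] [600.3 126.4 937.2]
main
178 [80 76 73] [600.3 126.4 937.2]
179 [81 78 75] [600.3 126.4 937.2]
180 [83 79 77] [600.3 126.4 937.2]
181 [94 91 87] [600.3 126.4 937.2]
182 [104 102  98] [600.3 126.4 937.2]
183 [110 106 103] [600.3 126.4 937.2]
184 [108 105 101] [600.3 126.4 937.2]
185 [109 106 102] [600.3 126.4 937.2]
186 [113 110 105] [600.3 126.4 937.2]
187 [116 112 108] [600.3 126.4 937.2]

[... 399 characters left out ...]
129] [600.3 126.4 937.2]
174 [132 127 117] [600.3 126.4 937.2]
175 [111 107 101] [600.3 126.4 937.2]
176 [107 103  99] [600.3 126.4 937.2]
177 [109 105 101] [600.3 126.4 937.2]
178 [107 104 100] [600.3 126.4 937.2]
179 [109 106 101] [600.3 126.4 937.2]
180 [113 109 105] [600.3 126.4 937.2]
181 [118 115 111] [600.3 126.4 937.2]
182 [129 126 122] [600.3 126.4 937.2]
183 [142 138 134] [600.3 126.4 937.2]
184 [147 144 139] [600.3 126.4 937.2]
185 [150 146 142] [600.3 126.4 937.2]
186 [145 142 138] [600.3 126.4 937.2]
187 [130 128 123] [600.3 126.4 937.2]
188 [106 102  99] [600.3 126.4 937.2]
189 [104 103 100] [600.3 126.4 937.2]
190 [111 110 108] [600.3 126.4 937.2]
[-122.56428745   -0.98835663]
```

```bash
python3 - <<'E'
from h import *
C=np.array([663.2,-15.3]);a=np.radians(3.34);R=np.array([[np.cos(a),-np.sin(a)],[np.sin(a),np.cos(a)]])
c=load('scene');s=arm.observe();P=s['position'];t=R.T@(P[:2]-C)
for y in(105,-1): 
  print(y,'off near/far',[proj(c,[*(C+R@[x,y]),h])[0].round(1) for x,h in((-123,70),(-87,64))],'on',[proj(c,[*(C+R@[x,y]),h])[0].round(1) for x,h in((-123,64),(-87,70))])
for dx in(-9,0,9): print(dx,proj(c,[*(C+R@(t+[dx,0])),P[2]])[0].round(1))
print('deck corners',[proj(c,[*(C+R@[x,y]),60])[0].round(1) for x in(-140,140) for y in(-210,210)])
w=shot('wrist');cv2.imwrite('pics/w3.png',cv2.resize(w['img'][190:320,200:440][:,:,::-1],None,fx=3,fy=3,interpolation=cv2.INTER_CUBIC))
print('tip in wrist',proj(w,P)[0],[proj(w,[*(C+R@[-123,y]),h])[0].round(1) for y in(0,) for h in(64,70)])
E
```

```text
105 off near/far [array([362.5, 187.9]), array([360.5, 199.2])] on [array([362.3, 189.3]), array([360.7, 197.9])]
-1 off near/far [array([325.3, 181.8]), array([322.7, 192.8])] on [array([325.3, 183.1]), array([322.8, 191.5])]
-9 [325.9 181.2]
0 [325.3 183.6]
9 [324.6 186. ]
deck corners [array([256.4, 168. ]), array([400.1, 191.8]), array([222.6, 249.2]), array([390.3, 281.2])]
tip in wrist [323.20887877 231.82071808] [array([324.7, 232.1]), array([324.8, 235.9])]
```

View pics/w3.png

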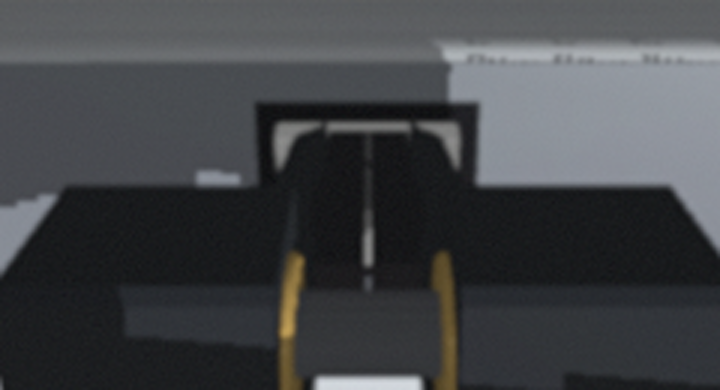

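The wrist view shows the rocker's near edge at (367,122) just ahead of the tip, so the tilt is unclear. I'll back off to the earlier viewpoint and compare the three rockers.

Emit:
play_rows(rows=[[0,0,-0.03,0,0,0,1],[0.002,-0.02,-0.06,0,0,0,1],[0.005,-0.045,-0.09,0,0,0,1],[0.005,-0.049,-0.118,0,0,0,1],[0.005,-0.049,-0.118,0,0,0,1],[0.005,-0.049,-0.118,0,0,0,1]])

```text
time_s: 4.33
position: [492.2, -21.4, 181.0]
tcp_rot: [2.155, 2.282, 0.002]
contact_force: [0.4, 0.6, -4.8]
opening: 0.4
```

```bash
python3 - <<'E'
from h import *
o=load('wrist') if 0 else None
c=shot('wrist');s=arm.observe();print(s['position'],s['contact_force'],proj(c,s['position']))
im=c['img'][200:300,195:440][:,:,::-1]
cv2.imwrite('pics/w4.png',cv2.resize(im,None,fx=3.2,fy=3.2,interpolation=cv2.INTER_CUBIC))
a=shot('scene')
cv2.imwrite('pics/s4.png',cv2.resize(a['img'][150:215,265:385][:,:,::-1],None,fx=6,fy=6,interpolation=cv2.INTER_CUBIC))
W=world(c)
for u in(224,304,411): print(u,c['img'].min(2)[222:245,u],W[222:246:3,u,2].round(1))
E
```

```text
[491.80564013 -21.2250686  179.53084436] [ 0.3298767   0.57594499 -4.51550835] [[323.49807969 230.35607859]]
224 [115 104  70  33  23  59 103 126 154 192 214 216 202 162 145 184 213 216
 214 205 189 199 214] [60.8 61.8 64.2 68.6 68.4 66.4 64.5 63.8]
304 [114  96  64  32  26  58  98 119 151 183 161 104  46  17  16  18  18  21
  15  20  18  21  18] [ 60.8  60.   65.8  69.2 209.1 213.  218.1 221.3]
411 [120 103  69  37  25  64 107 128 154 194 214 217 200 158 148 188 213 216
 214 203 187 201 220] [60.7 62.3 64.9 69.3 67.8 66.1 66.7 62. ]
```

View pics/w4.png

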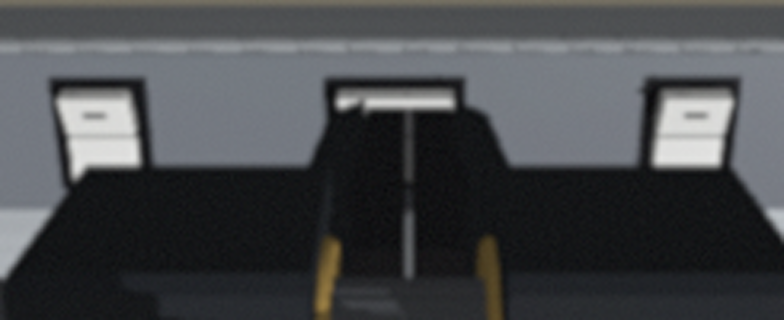

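View pics/s4.png

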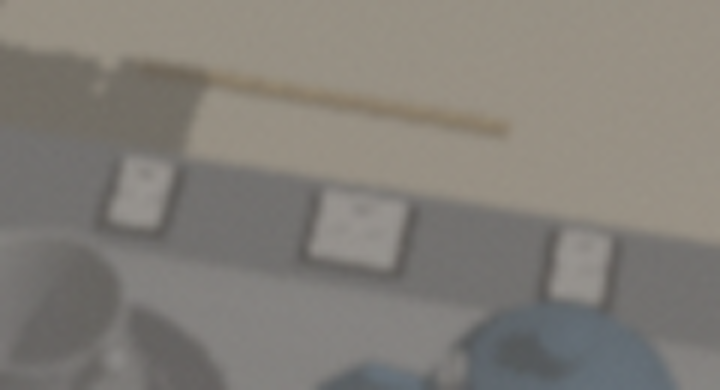

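Both views show the main rocker still raised: wrist depth reads 69 mm at its near end, the same as the others. So the real fingertip hung above it. I'll measure the fingertip with wrist depth.

```bash
python3 - <<'E'
from h import *
c=load('wrist');s=arm.observe();W=world(c);R=Ro.from_rotvec(s['tcp_rot'])
T=R.inv().apply((W-s['position']).reshape(-1,3)).reshape(W.shape)
for u in(312,320,332):
  print(u)
  for v in range(228,264,2 if u==312 else 4): print(v,c['img'][v,u],T[v,u].round(1))
Rc=cv2.Rodrigues(c['rvec'])[0];print('cam in tool',R.inv().apply(-Rc.T@c['tvec'].ravel()-s['position']),'axis',R.inv().apply(Rc[2]))
E
```

```text
312
228 [102 102 102] [-12.5  47.8 114.5]
230 [156 157 155] [-12.4  48.4 110.4]
232 [202 203 201] [-12.4  50.4 109.5]
234 [79 79 79] [ -6.7  -9.2 -27.4]
236 [17 16 17] [ -6.6  -8.6 -28.9]
238 [17 16 19] [ -6.5  -8.6 -31.5]
240 [17 16 20] [ -6.4  -9.3 -35.4]
242 [21 20 22] [ -6.3  -9.5 -38.3]
244 [18 21 22] [ -6.2  -9.  -39.6]
246 [16 17 18] [ -6.1  -9.4 -42.8]
248 [17 15 18] [ -6.1  -9.1 -44.4]
250 [17 17 18] [ -6.   -9.1 -46.6]
252 [17 18 20] [ -5.9  -9.6 -49.6]
254 [17 18 20] [ -5.8  -9.3 -51. ]
256 [17 18 20] [ -5.7  -9.6 -53.5]
258 [14 17 19] [ -5.6  -9.8 -55.8]
260 [16 15 18] [ -5.6  -8.9 -56.1]
262 [16 15 18] [ -5.6  -9.  -58. ]
320
228 [105 104 104] [ -3.6  47.8 114.6]
232 [202 203 200] [ -3.5  50.1 108.9]
236 [20 21 22] [ -2.1  -9.  -29.6]
240 [26 25 27] [ -2.1  -9.1 -35. ]
244 [25 25 27] [ -2.   -9.3 -40.2]
248 [24 25 23] [ -2.   -9.1 -44.3]
252 [23 26 27] [ -2.   -9.2 -48.7]
256 [21 19 20] [ -1.9  -8.2 -50.9]
260 [18 19 21] [ -2.   -5.3 -49.7]
332
228 [107 108 107] [  9.8  47.1 112.9]
232 [202 202 202] [  9.6  49.7 107.8]
236 [14 13 16] [  4.6  -8.6 -28.9]
240 [14 17 17] [  4.4  -9.2 -35.3]
244 [13 14 17] [  4.2  -9.5 -40.6]
248 [18 18 20] [  4.2  -8.5 -43.3]
252 [19 18 20] [  4.   -9.3 -48.9]
256 [15 16 18] [  3.8  -9.4 -53.1]
260 [17 17 18] [  3.7  -9.5 -57.2]
cam in tool [  -0.66640666  -74.59795274 -171.80120176] axis [-0.00139139  0.29073035  0.95680402]
```

The pad faces are visible down to only about 27 mm above the reported TCP, and the scene view suggests about 20–25 mm. So the real tip is roughly 25 mm short of the stated TCP. I'll go down further in small steps, watching for a force change from the baseline of about -4.5 N.

Emit:
play_rows(rows=[[-0.005,0.03,0.01,0,0,0,1],[-0.005,0.05,0.03,0,0,0,1],[-0.005,0.05,0.06,0,0,0,1],[-0.005,0.05,0.09,0,0,0,1],[-0.005,0.05,0.112,0,0,0,1],[-0.005,0.05,0.117,0,0,0,1],[-0.005,0.05,0.118,0,0,0,1],[-0.005,0.05,0.118,0,0,0,1]])

```text
time_s: 5.1
position: [542.1, -23.4, 62.3]
tcp_rot: [-2.156, -2.284, 0.001]
contact_force: [1.3, 0.5, -3.2]
opening: 0.4
```

Emit:
play_rows(rows=[[0,0,0.002,0,0,0,1],[0,0,0.004,0,0,0,1],[0,0,0.004,0,0,0,1]])

```text
time_s: 5.35
position: [542.2, -23.4, 59.1]
tcp_rot: [2.156, 2.284, 0.001]
contact_force: [-0.2, 0.9, -4.9]
opening: 0.5
```

Emit:
play_rows(rows=[[0,0,0.002,0,0,0,1],[0,0,0.004,0,0,0,1],[0,0,0.004,0,0,0,1]])

```text
time_s: 5.6
position: [541.8, -23.3, 54.4]
tcp_rot: [-2.157, -2.284, 0.0]
contact_force: [0.5, 0.3, -4.1]
opening: 0.3
```

Emit:
play_rows(rows=[[0,0,0.002,0,0,0,1],[0,0,0.004,0,0,0,1],[0,0,0.004,0,0,0,1]])

```text
time_s: 5.85
position: [541.7, -23.3, 50.2]
tcp_rot: [-2.156, -2.284, 0.001]
contact_force: [0.7, 1.2, -4.8]
opening: 0.4
```

Emit:
play_rows(rows=[[0,0,0.001,0,0,0,1],[0,0,0.002,0,0,0,1],[0,0,0.002,0,0,0,1]])

```text
time_s: 6.1
position: [541.8, -23.3, 48.4]
tcp_rot: [-2.157, -2.284, 0.0]
contact_force: [0.6, 0.5, -4.3]
opening: 0.3
```

Emit:
play_rows(rows=[[0,0,0.001,0,0,0,1],[0,0,0.002,0,0,0,1],[0,0,0.002,0,0,0,1]])

```text
time_s: 6.35
position: [541.8, -23.3, 46.4]
tcp_rot: [-2.157, -2.284, 0.0]
contact_force: [0.5, 0.7, -4.3]
opening: 0.8
```

Emit:
play_rows(rows=[[0,0,0.001,0,0,0,1],[0,0,0.002,0,0,0,1],[0,0,0.002,0,0,0,1]])

```text
time_s: 6.6
position: [541.7, -23.4, 44.5]
tcp_rot: [-2.156, -2.284, 0.001]
contact_force: [-0.6, 1.2, -2.7]
opening: 0.3
```

Emit:
play_rows(rows=[[0,0,0.001,0,0,0,1],[0,0,0.002,0,0,0,1],[0,0,0.002,0,0,0,1]])

```text
time_s: 6.85
position: [541.8, -23.3, 42.4]
tcp_rot: [-2.157, -2.284, 0.0]
contact_force: [-1.6, 1.1, -3.1]
opening: 0.4
```

```bash
cat > tip.py <<'E'
from h import *
c=shot('wrist');s=arm.observe();W=world(c);R=Ro.from_rotvec(s['tcp_rot']);print(s['position'],s['contact_force'])
for u in (300,312,320,332,345):
  print(u,[(v,int(c['img'][v,u].min()),W[v,u,2].round(0)) for v in range(226,242,1)])
E
python3 tip.py
```

```text
[541.92167701 -23.32806119  42.48456645] [-0.2755398   1.51531392 -3.85951281]
300 [(226, 72, np.float64(61.0)), (227, 71, np.float64(60.0)), (228, 73, np.float64(60.0)), (229, 72, np.float64(61.0)), (230, 72, np.float64(60.0)), (231, 73, np.float64(59.0)), (232, 73, np.float64(61.0)), (233, 63, np.float64(59.0)), (234, 46, np.float64(71.0)), (235, 30, np.float64(72.0)), (236, 24, np.float64(73.0)), (237, 23, np.float64(76.0)), (238, 24, np.float64(76.0)), (239, 22, np.float64(77.0)), (240, 25, np.float64(79.0)), (241, 25, np.float64(80.0))]
312 [(226, 73, np.float64(61.0)), (227, 71, np.float64(60.0)), (228, 72, np.float64(61.0)), (229, 73, np.float64(60.0)), (230, 74, np.float64(60.0)), (231, 73, np.float64(60.0)), (232, 69, np.float64(61.0)), (233, 52, np.float64(67.0)), (234, 31, np.float64(67.0)), (235, 24, np.float64(69.0)), (236, 20, np.float64(70.0)), (237, 22, np.float64(72.0)), (238, 18, np.float64(73.0)), (239, 23, np.float64(74.0)), (240, 22, np.float64(74.0)), (241, 21, np.float64(76.0))]
320 [(226, 74, np.float64(60.0)), (227, 72, np.float64(60.0)), (228, 71, np.float64
[... 623 characters left out ...]
(234, 31, np.float64(69.0)), (235, 22, np.float64(68.0)), (236, 21, np.float64(70.0)), (237, 23, np.float64(72.0)), (238, 21, np.float64(73.0)), (239, 22, np.float64(74.0)), (240, 19, np.float64(75.0)), (241, 20, np.float64(76.0))]
345 [(226, 72, np.float64(59.0)), (227, 73, np.float64(61.0)), (228, 72, np.float64(59.0)), (229, 70, np.float64(60.0)), (230, 72, np.float64(60.0)), (231, 72, np.float64(61.0)), (232, 73, np.float64(60.0)), (233, 68, np.float64(61.0)), (234, 54, np.float64(71.0)), (235, 37, np.float64(73.0)), (236, 26, np.float64(74.0)), (237, 20, np.float64(75.0)), (238, 24, np.float64(77.0)), (239, 22, np.float64(78.0)), (240, 24, np.float64(79.0)), (241, 22, np.float64(80.0))]
```

Contact began at TCP z ≈ 45, with force up about 1.5 N. The tip is at about 66 mm, so the offset is about 24 mm. I'll keep pressing to the stop.

Emit:
play_rows(rows=[[0,0,0.0007,0,0,0,1],[0,0,0.0015,0,0,0,1],[0,0,0.0015,0,0,0,1]])

```text
time_s: 7.15
position: [541.9, -23.4, 41.0]
tcp_rot: [-2.157, -2.284, 0.0]
contact_force: [-0.7, 0.2, -3.1]
opening: 0.7
```

Emit:
play_rows(rows=[[0,0,0.0005,0,0,0,1],[0,0,0.001,0,0,0,1],[0,0,0.001,0,0,0,1]])

```text
time_s: 7.4
position: [541.9, -23.3, 40.0]
tcp_rot: [-2.157, -2.284, -0.0]
contact_force: [-0.8, 2.3, -4.1]
opening: 0.2
```

Emit:
play_rows(rows=[[0,0,0.0005,0,0,0,1],[0,0,0.0005,0,0,0,1],[0,0,0.0005,0,0,0,1]])

```text
time_s: 7.65
position: [542.0, -23.4, 39.9]
tcp_rot: [2.157, 2.284, 0.0]
contact_force: [-2.0, 1.1, 1.0]
opening: 0.2
```

It's at the stop: net force about +5.5 N at TCP z = 39.9. Now I'll lift and go to the left rocker, +105 mm along tool x.

Emit:
play_rows(rows=[[0,0,-0.015,0,0,0,1],[0,0,-0.03,0,0,0,1],[0.03,0,-0.035,0,0,0,1],[0.065,0,-0.035,0,0,0,1],[0.095,0,-0.035,0,0,0,1],[0.104,0,-0.035,0,0,0,1],[0.104,0,-0.03,0,0,0,1],[0.104,0,-0.02,0,0,0,1],[0.104,0,-0.013,0,0,0,1],[0.104,0,-0.01,0,0,0,1],[0.104,0,-0.01,0,0,0,1]])

```text
time_s: 8.57
position: [535.5, 79.4, 48.3]
tcp_rot: [-2.157, -2.281, 0.002]
contact_force: [0.8, 0.2, -4.1]
opening: 0.5
```

```bash
python3 - <<'E'
from h import *
s=arm.observe();print(s['position'],s['contact_force'],go([536.3,82,40],93.3))
c=shot('scene');cv2.imwrite('pics/s5.png',cv2.resize(c['img'][140:240,260:420][:,:,::-1],None,fx=5,fy=5,interpolation=cv2.INTER_CUBIC))
E
```

```text
[535.54875225  79.41478001  48.25039923] [ 0.84634421  0.23794041 -4.13545311] (array([2.5, 0.9, 8.2]), array([-0.13, -0.01, -0.1 ]))
```

View pics/s5.png

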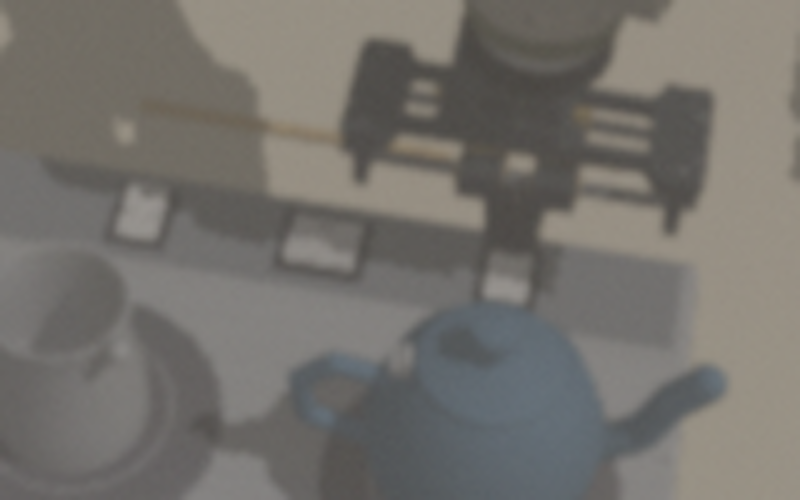

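The fingertip (515,240) is over the left rocker's near end and clear of the teapot. The main rocker (325,245) now looks foreshortened, as it should when tipped. Next is pressing the left one.

Emit:
play_rows(rows=[[0.001,0,0.002,0,0,0,1],[0.001,0,0.004,0,0,0,1],[0.001,0,0.005,0,0,0,1],[0.001,0,0.006,0,0,0,1],[0.001,0,0.006,0,0,0,1]])

```text
time_s: 9.03
position: [535.8, 81.4, 43.6]
tcp_rot: [-2.157, -2.284, 0.0]
contact_force: [-0.6, 0.7, -3.1]
opening: 0.5
```

Emit:
play_rows(rows=[[0,0,0.0007,0,0,0,1],[0,0,0.0015,0,0,0,1],[0,0,0.0015,0,0,0,1]])

```text
time_s: 9.28
position: [535.8, 81.5, 42.0]
tcp_rot: [-2.157, -2.284, 0.0]
contact_force: [-1.4, 0.4, -3.6]
opening: 0.5
```

Emit:
play_rows(rows=[[0,0,0.0007,0,0,0,1],[0,0,0.0014,0,0,0,1],[0,0,0.0014,0,0,0,1]])

```text
time_s: 9.53
position: [535.8, 81.5, 40.5]
tcp_rot: [-2.157, -2.284, 0.0]
contact_force: [-0.2, 0.8, -3.1]
opening: 0.3
```

Emit:
play_rows(rows=[[0,0,0.0005,0,0,0,1],[0,0,0.0008,0,0,0,1],[0,0,0.0008,0,0,0,1]])

```text
time_s: 9.78
position: [535.9, 81.5, 39.9]
tcp_rot: [-2.157, -2.284, -0.0]
contact_force: [-1.4, 1.6, -3.1]
opening: 0.3
```

Emit:
play_rows(rows=[[0,0,0.0003,0,0,0,1],[0,0,0.0003,0,0,0,1]])

```text
time_s: 9.95
position: [535.9, 81.5, 39.9]
tcp_rot: [2.157, 2.284, 0.0]
contact_force: [-3.0, 0.8, 1.8]
opening: 0.2
```

Stop reached (+6 N). I'll lift, back off and check all three rockers with wrist depth.

Emit:
play_rows(rows=[[0,0,-0.02,0,0,0,1],[0,-0.005,-0.05,0,0,0,1],[-0.02,-0.03,-0.08,0,0,0,1],[-0.04,-0.055,-0.11,0,0,0,1],[-0.05,-0.08,-0.12,0,0,0,1],[-0.05,-0.08,-0.12,0,0,0,1],[-0.05,-0.08,-0.12,0,0,0,1]])

```text
time_s: 10.53
position: [458.8, 26.5, 160.3]
tcp_rot: [2.157, 2.281, 0.002]
contact_force: [0.6, 0.6, -4.5]
opening: 0.5
```

```bash
python3 - <<'E'
from h import *
C=np.array([663.2,-15.3]);a=np.radians(3.34);R=np.array([[np.cos(a),-np.sin(a)],[np.sin(a),np.cos(a)]])
c=shot('wrist');W=world(c)
L=(W[...,:2]-C)@R
for nm,y,w in(('left',104,9),('main',-1,16),('right',-105,9)):
    for x in(-119,-109,-99,-91):
        m=(abs(L[...,0]-x)<3)&(abs(L[...,1]-y)<w)&(W[...,2]<90);print(nm,x,m.sum(),W[...,2][m].mean().round(1) if m.sum() else '')
s=arm.observe();print(s['position'],s['contact_force'])
t=shot('top')
cv2.imwrite('pics/w6.png',c['img'][:,:,::-1])
for f in((472,421.5,100),(471.5,421.5,30)): print(go(f,69))
E
```

```text
left -119 0 
left -109 0 
left -99 0 
left -91 0 
main -119 0 
main -109 0 
main -99 0 
main -91 0 
right -119 67 68.1
right -109 63 64.4
right -99 76 63.2
right -91 1 61.1
[459.24666532  26.86367565 159.58826508] [ 1.1109001   1.9130987  -4.83567019]
(array([393. ,  35.2,  59.2]), array([-1.000e-02, -1.000e-02,  2.428e+01]))
(array([393. ,  34.7, 129.2]), array([-1.000e-02, -1.000e-02,  2.428e+01]))
```

View pics/w6.png

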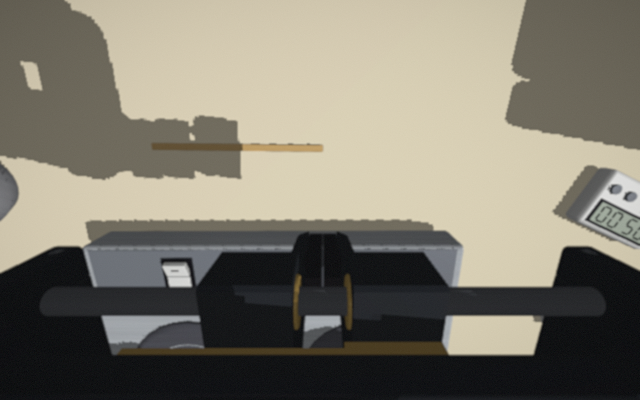

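The gripper hides the left and main rockers in this view. The right one at (177,272) is still raised. I'll use top-view depth for the others.

```bash
cat > rock.py <<'E'
from h import *
C=np.array([663.2,-15.3]);a=np.radians(3.34);R=np.array([[np.cos(a),-np.sin(a)],[np.sin(a),np.cos(a)]])
def rep(c):
    W=world(c);L=(W[...,:2]-C)@R
    for nm,y,w in(('left',104,9),('main',-1,16),('right',-105,9)):
        o=[]
        for x in(-119,-111,-99,-91):
            m=(abs(L[...,0]-x)<4)&(abs(L[...,1]-y)<w)&(W[...,2]<90)&(W[...,2]>50);o.append((x,int(m.sum()),W[...,2][m].mean().round(1) if m.sum() else None))
        print(nm,o)
E
python3 - <<'E'
from rock import *
rep(load('top'))
E
```

```text
left [(-119, 17, np.float64(64.0)), (-111, 16, np.float64(64.4)), (-99, 17, np.float64(65.9)), (-91, 15, np.float64(69.6))]
main [(-119, 30, np.float64(64.6)), (-111, 31, np.float64(65.1)), (-99, 31, np.float64(66.3)), (-91, 29, np.float64(69.5))]
right [(-119, 16, np.float64(68.8)), (-111, 19, np.float64(66.7)), (-99, 17, np.float64(64.2)), (-91, 18, np.float64(64.2))]
```

Both pressed rockers are on (near end 64, far end 69.5 mm) and the right one is still off. On to the timer.

Emit:
play_rows(rows=[[0.03,0.003,0,0,0,4,1],[0.07,0.006,0,0,0,8,1],[0.11,0.01,0,0,0,12,1],[0.15,0.013,0,0,0,16,1],[0.19,0.017,0,0,0,20,1],[0.23,0.02,0,0,0,24.3,1],[0.27,0.024,0.01,0,0,24.3,1],[0.31,0.028,0.02,0,0,24.3,1],[0.345,0.031,0.03,0,0,24.3,1],[0.37,0.034,0.05,0,0,24.3,1],[0.39,0.035,0.07,0,0,24.3,1],[0.393,0.035,0.08,0,0,24.3,1]])

```text
time_s: 11.63
position: [469.6, 424.6, 75.0]
tcp_rot: [-2.585, -1.783, 0.007]
contact_force: [0.0, 1.2, -4.8]
opening: 0.4
```

```bash
python3 - <<'E'
from h import *
c=eyes.camera('wrist');c=shot('wrist');s=arm.observe();print(s['position'],s['contact_force'],go((471.5,421.5,20),69))
cv2.imwrite('pics/w7.png',c['img'][:,:,::-1])
a=np.radians(-21);R=np.array([[np.cos(a),-np.sin(a)],[np.sin(a),np.cos(a)]]);C=np.array([474.9,391.9])
print(proj(c,s['position']),[proj(c,[*(C+R@[-15,y]),h]).round(1) for y,h in((27,29),(-14,25),(-36,25))])
W=world(c);L=(W[...,:2]-C)@R
m=(W[...,2]>27)&(W[...,2]<33)&(abs(L[...,0])<34)&(abs(L[...,1])<48);print('key pts',m.sum(),np.median(W[m],0) if m.any() else'', np.median(L[m],0) if m.any() else '')
E
```

```text
[469.97578374 421.81515775  76.17449362] [ 0.81948151  0.54346944 -4.55467004] (array([ 0.5,  1.7, 56.2]), array([-0.19,  0.25,  0.11]))
[[322.21413638 234.12872104]] [array([[323.6, 211.1]]), array([[274.6, 209.3]]), array([[248.4, 209.2]])]
key pts 810 [468.99638779 421.70956924  28.37084436] [-16.15062318  25.708519  ]
```

View pics/w7.png

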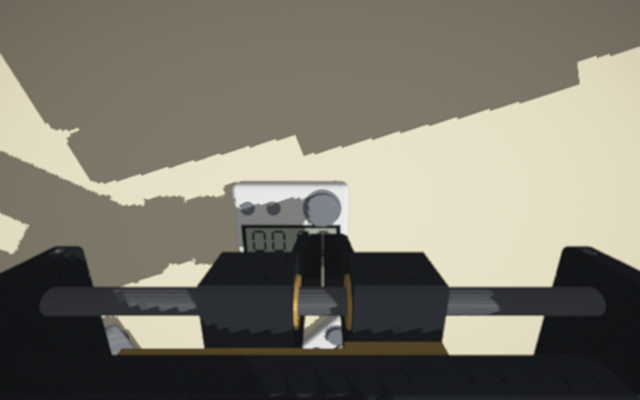

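The large key at (322,208) lies straight below the tip: projected (323,211), and its depth median is (469,422). Going down on it.

Emit:
play_rows(rows=[[0,0,0.02,0,0,0,1],[0,0,0.04,0,0,0,1],[0,0,0.055,0,0,0,1],[0,0,0.062,0,0,0,1],[0,0,0.064,0,0,0,1],[0,0,0.064,0,0,0,1],[0,0,0.064,0,0,0,1]])

```text
time_s: 12.32
position: [472.0, 421.4, 16.8]
tcp_rot: [2.589, 1.779, 0.003]
contact_force: [0.8, 1.0, -5.2]
opening: 0.6
```

Emit:
play_rows(rows=[[0,0,0.002,0,0,0,1],[0,0,0.004,0,0,0,1],[0,0,0.004,0,0,0,1]])

```text
time_s: 12.57
position: [471.3, 421.3, 11.7]
tcp_rot: [2.589, 1.779, 0.0]
contact_force: [0.4, 0.4, -5.3]
opening: 0.4
```

Emit:
play_rows(rows=[[0,0,0.002,0,0,0,1],[0,0,0.004,0,0,0,1],[0,0,0.004,0,0,0,1]])

```text
time_s: 12.82
position: [471.1, 421.2, 7.1]
tcp_rot: [-2.589, -1.779, 0.001]
contact_force: [-0.1, 0.7, -5.6]
opening: 0.4
```

Emit:
play_rows(rows=[[0,0,0.001,0,0,0,1],[0,0,0.0025,0,0,0,1],[0,0,0.0025,0,0,0,1]])

```text
time_s: 13.07
position: [471.3, 421.3, 4.9]
tcp_rot: [-2.589, -1.779, -0.0]
contact_force: [-0.1, 0.1, -4.2]
opening: 0.2
```

Emit:
play_rows(rows=[[0,0,0.001,0,0,0,1],[0,0,0.002,0,0,0,1],[0,0,0.002,0,0,0,1]])

```text
time_s: 13.32
position: [471.3, 421.4, 3.1]
tcp_rot: [-2.589, -1.779, -0.0]
contact_force: [-0.2, 1.0, -1.9]
opening: 0.6
```

Emit:
play_rows(rows=[[0,0,0.0007,0,0,0,1],[0,0,0.0014,0,0,0,1],[0,0,0.0014,0,0,0,1]])

```text
time_s: 13.57
position: [471.3, 421.4, 1.8]
tcp_rot: [2.589, 1.779, 0.0]
contact_force: [-0.2, -0.2, -1.2]
opening: 0.4
```

Emit:
play_rows(rows=[[0,0,0.0006,0,0,0,1],[0,0,0.0008,0,0,0,1],[0,0,0.0008,0,0,0,1]])

```text
time_s: 13.82
position: [471.3, 421.4, 1.0]
tcp_rot: [2.589, 1.779, 0.0]
contact_force: [-0.5, -1.0, -0.0]
opening: 0.6
```

Emit:
play_rows(rows=[[0,0,-0.015,0,0,0,1],[0,0,-0.045,0,0,0,1],[0,0,-0.08,0,0,0,1],[0,-0.02,-0.12,0,0,0,1],[0,-0.06,-0.14,0,0,0,1],[0,-0.1,-0.14,0,0,0,1],[0,-0.13,-0.14,0,0,0,1],[0,-0.15,-0.14,0,0,0,1],[0,-0.15,-0.14,0,0,0,1],[0,-0.15,-0.14,0,0,0,1]])

```text
time_s: 14.65
position: [330.8, 475.4, 140.8]
tcp_rot: [2.588, 1.781, -0.0]
contact_force: [0.8, 1.0, -4.4]
opening: 0.4
```

```bash
python3 - <<'E'
from rock import *
o=load('top');c=shot('top');s=arm.observe();print(s['position'],s['contact_force'],s['time_s']);rep(c)
W=world(c);z=W[...,2];m=np.zeros(z.shape,np.uint8);m[215:265,165:225]=((z>12)&(z<40))[215:265,165:225]
n,l,st,_=cv2.connectedComponentsWithStats(m);k=1+st[1:,4].argmax();print('timer',cv2.minAreaRect(W[l==k][:,:2].astype(np.float32)))
d=cv2.absdiff(c['img'][110:265,165:480],o['img'][110:265,165:480]).max(2);cv2.imwrite('pics/d.png',d)
cv2.imwrite('pics/t8.png',np.vstack([cv2.resize(c['img'][110:265,165:480][:,:,::-1],None,fx=2.4,fy=2.4,interpolation=cv2.INTER_CUBIC)]))
E
```

```text
[331.73180407 475.00137437 140.66015908] [ 0.76124206  0.11579413 -4.49806643] 14.7
left [(-119, 19, np.float64(64.2)), (-111, 16, np.float64(63.9)), (-99, 16, np.float64(66.2)), (-91, 16, np.float64(68.9))]
main [(-119, 33, np.float64(63.7)), (-111, 30, np.float64(64.4)), (-99, 33, np.float64(67.3)), (-91, 28, np.float64(69.6))]
right [(-119, 16, np.float64(68.4)), (-111, 18, np.float64(66.4)), (-99, 16, np.float64(63.4)), (-91, 18, np.float64(64.5))]
timer ((475.1654357910156, 392.32794189453125), (101.02977752685547, 70.61920166015625), 69.27740478515625)
```

View pics/t8.png

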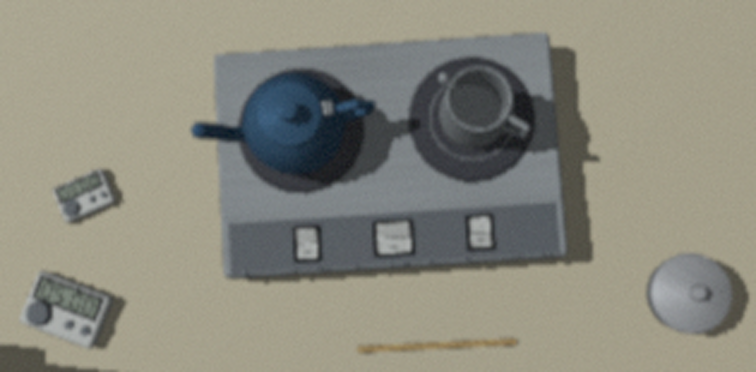

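The top view shows everything standing where it was. The left rocker (307,243) and main rocker (393,238) are on, the right one (481,232) is off, and the timer (66,310) hasn't moved. Handing in.

```bash
python3 -c "
from cell import arm
print(arm.close_job())"
```

```text
the job is handed in; nothing more can be done
None
```

The job is done and handed in at about 14.7 s. I switched on the main rocker, then the left rocker (the teapot's plate), each pressed to its stop with about 6 N. I then tapped the start key of the 100 × 70 mm timer and backed the arm off clear of everything.

**Last checks:**
- **Rockers:** top-view depth shows main and left on, with the near end at 64 mm and the far end at 69–70 mm. The right one is still off, with its near end at 68.5 mm.
- **Start key:** it was pushed about 4 mm, with the force rising about 5 N. That should count as a tap, but no picture confirms it directly.
- **Timer and other things:** the timer moved less than 0.5 mm. The teapot, jug, sugar bowl and stick look undisturbed in the picture.
- **Disagreement with the description:** the real fingertips ended about 24 mm short of the stated TCP. My first press at the main rocker therefore stopped in the air without touching it; I measured the offset with wrist depth and then went down by force.
- **Force reading:** it had an offset of about -4.5 N in z, so the forces above are changes from that.

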